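Set up the cooking station

ROBOT

A 6-joint arm with a two-finger parallel gripper is mounted at the origin on a cart in front of the work surface, level with it; the furniture and walls round the work are solid. World frame = base frame: x ahead of the robot, y to its left, z up, the work surface at z = 0. Lengths are in m, angles in degrees, forces in N, time in s.
With the tool pointing down it reaches from about 0.4 to 0.825 m from the base axis. Payload 7 kg.
Tool frame: the origin (TCP) lies midway between the tips of the shut fingers; the grasp point (between the pads) lies 19 mm behind it; z points along the fingers, y is the line along which they close (so a half turn about z gives the same grasp; the last joint's range is limited). The gripper opens to 88 mm and grips with 3 to 60 N. Pads are 19 mm wide; open, the fingers measure 130 mm over their backs; the gripper's body (78 mm by 193 mm) begins 47 mm behind the grasp point.
Start: joints at [84.059, 20.546, 0.682, 0, -70.136, -16.507], TCP at [0.258, 0.624, 0.227] pointing down, gripper open.
Joint ranges: [-176.03, 176.03], [-82.01, 121.73], [-58.28, 71.71], [-173.87, 95.51], [-174.79, -0.11], [-173.66, 173.66]. Speed limits (degrees/s): [136.94, 136.94, 172.46, 180, 180, 180].

INTERFACE

Orientations are given as a 3x3 rotation matrix whose columns are the frame's x, y, z axes.
In Python, from rig import robot gives the robot as it stands. Calls block until the motion is done:
- robot.goto(position, orientation): joint-space move of the TCP to a pose.
- robot.servo_line(position, ori=None, speed=0.15): straight line of the TCP; ori=None keeps the orientation; speed is the mean speed in m/s.
- robot.movej(angles): joint-space move.
- robot.move_gripper(opening): opening from 0.0 (shut) to 1.0 (fully open); the grip force is fixed at half the most; returns when the fingers have stopped.
- robot.dwell(seconds).
- robot.ik(position, orientation): joint angles nearest the present ones, or None.
- robot.grab_frame(name): name is "scene" or "top" or "wrist"; returns (picture, depth): 384x512x3 uint8, red, green, blue; 384x512 float32, m along the optical axis (not along the pixel's ray), 0 where there is no reading.
- robot.camera_info(name): a dict with "vfov" (degrees; the focal length in pixels is half the picture's height over the tangent of half this angle, whatever the lens; pixels are square), "cx", "cy" (the principal point, pixels), "k1" (the pictures are not rectified: a ray, as slopes to the right and down, at radius r is drawn at 1 + k1 r^2 times it, then the intrinsics apply), "view" (4x4, takes a point from world to camera coordinates); the wrist camera has in their place "T_tool_cam" (4x4, takes a point from camera to tool coordinates, whose origin is the TCP and whose axes are the flange's). Camera axes: x right, y down, z forward; pixel columns grow to the right and rows downward; lengths in m; the calibration is good to about 2 mm. A picture is of the moment at which its call begins: read the wrist's pose just before it. camera_info takes no time and is no camera call.
A pose or a line that the arm cannot do raises robot.Unreachable and nothing moves.
- robot.job_done(): hands the job in; it is judged then, once.
Readings, each from a call of its own:
- robot.read_t(): time.
- robot.read_qpos(): joint angles.
- robot.read_qvel(): joint speeds.
- robot.read_effort(): joint torques, N m.
- robot.read_position(): TCP position.
- robot.read_tcp_rot(): TCP orientation.
- robot.read_force(): force on the tool from outside, world axes, zero at the start.
- robot.read_ft_torque(): the same for the moment, N m.
- robot.read_grip_width(): opening from 0.0 (shut) to 1.0 (fully open).
- robot.read_finger_force(): force on a finger pad.
Only numpy, scipy, OpenCV 4.12 (cv2) and the standard library are available. Lean on these libraries where they do the work, as an engineer would, in place of code of your own. Each camera call takes 0.05 s, during which the arm holds its last target. There are 200 camera calls.

TASK

Get the cooking station ready: stand the salt shaker upright in the small white dish, the pepper mill in front (not the one at the wall) upright in the larger dark wooden dish and the blue recipe box upright in the blue rectangular tray, each sitting flat on the floor of its own holder. Lay the wooden turner across the two posts of its stand, handle in both V-shaped cradles and the handle's middle about half-way between the posts (either end may be the blade's). Leave the two red-lidded spice jars standing where they are, and mind the wall cabinets overhead behind the work.

Things in the scene. Friction and masses are not known exactly. Their poses are not given: they have to be found in the camera images.
- salt_mid (a point): Salt shaker, clear and white with a grey domed top, round, 44 mm in diameter, 90 mm tall. Stands upright on the worktop. The point is the middle of the thing, on its axis half-way up, z up (45 mm above its foot). Grasp the body at 50 to 65 mm above the foot, from any side.
- pepper_mid (a point): Pepper mill of brown wood on the open worktop (a like one at the wall stays there), 58 mm across the foot, 150 mm tall, small knob on top. Stands upright on the worktop. The point is the middle of the thing, on its axis half-way up, z up (75 mm above its foot). Its round head, 50 mm across, is widest 124 mm above the foot: grasp there from any side, the top knob clear of the gripper's body. The head does not turn.
- box_mid (a point): Recipe box of blue printed card, a rigid block 40 (x) x 78 (y) x 115 (z) mm. Stands upright on the worktop. The point is the middle of the thing, on its axis half-way up, z up (57.5 mm above its foot). Its own y axis is along the 78 mm side. Its yaw at the start is within 0.4 rad of 0. Grasp across the 40 mm side (along its x), 85 to 95 mm above the foot.
- turner_mid (a point): Wooden turner (spatula) lying on the worktop, 220 mm long, 70 g: round handle 16 mm in diameter, flat blade 44 mm wide. The point is the middle of the handle, on its axis, 8 mm above the worktop; y runs along it to the blade. Handle from y = -85 to +85 mm, blade on to +135 mm, centre of mass at about +35 mm. Yaw at the start within 0.25 rad of 0. Grasp at the point, closing along x.
- salt_dish: Fixed small round white dish, 70 mm across, 13 mm high, for the salt shaker. Recess 60 mm in diameter, its floor 5 mm above the worktop. Origin: centre of the underside, on the worktop, z up.
- pepper_dish: Fixed larger round dark wooden dish, 86 mm across, 13 mm high, for the pepper mill. Recess 76 mm in diameter, its floor 5 mm above the worktop. Origin: centre of the underside, on the worktop, z up.
- box_tray: Fixed blue rectangular tray, 66 (x) x 104 (y) x 15 (z) mm, for the recipe box. Recess 56 x 94 mm, its floor 5 mm above the worktop. Origin: centre of the underside, on the worktop; y along the long side. Its yaw at the start is within 0.4 rad of 0. 
- stand: Fixed steel turner stand: foot plate 56 (x) x 130 (y) x 8 mm, two posts at y = -50 and +50 mm, each with a black V cradle 12 mm thick along y. The Vs' lowest line is 42 mm above the worktop; sides rise at 40 degrees to 61 mm, mouth 46 mm wide along x. A handle resting in both lies along y, axis 52 mm up. Origin: centre of the underside, on the worktop. Yaw within 0.25 rad of 0.
- spice_a_mid (a point): Bystander: spice jar with red lid and green label, 45 mm in diameter, 106 mm tall, standing. The point is its middle, 53 mm above its foot. Not to be moved.
- spice_b_mid (a point): Bystander: spice jar with red lid and pale brown label, 45 mm in diameter, 106 mm tall, standing. The point is its middle, 53 mm above its foot. Not to be moved.
Mind the look-alikes: they are no part of the job. Several things have the shape of the salt_dish; the one meant has the colours described above.

How it is judged (in metres and radians):
At the end, for the whole second after the job is handed in: Shaker, mill and box upright (0.12 rad) on the floor of their own holders (height 4 mm, centre 12, 13, 15 mm; box yaw 0.3 rad). Turner handle in both cradles: middle within 8 mm across and 18 mm along of the stand's centre, axis 47 to 58 mm up, in line to 0.12 rad. All at rest (horizontal distance between salt_mid and salt_dish below 0.012 m and z of salt_mid in the frame of salt_dish between 0.046 and 0.054 m and angle between each of salt_mid, pepper_mid, box_mid's own z axis and vertical below 0.12 rad and horizontal distance between pepper_mid and pepper_dish below 0.013 m and z of pepper_mid in the frame of pepper_dish between 0.076 and 0.084 m and horizontal distance between box_mid and box_tray below 0.015 m and z of box_mid in the frame of box_tray between 0.0585 and 0.0665 m and angle between the y axis of box_mid and the y axis of box_tray, either way round below 0.3 rad and x of turner_mid in the frame of stand between -0.008 and 0.008 m and y of turner_mid in the frame of stand between -0.018 and 0.018 m and z of turner_mid in the frame of stand between 0.047 and 0.058 m and angle between the y axis of turner_mid and the y axis of stand, either way round below 0.12 rad and linear speed of each of salt, pepper, box, turner below 0.02 m/s); the robot touches nothing.
It fails at once if a spice jar is moved by more than 25 mm or knocked over (distance of any of spice_a_mid, spice_b_mid from where it was at the start of the episode above 0.025 m).
It also fails if it takes over 120 s, if anything falls off the work surface, if the arm or the gripper's body presses on something with over 40 N, if the wrist force passes 120 N, or if a joint passes its speed limit or range.

## Working session

There is one attempt and no reset: what is moved stays moved. The work goes in short steps, each a Python script; the robot and the scene stay as the last script left them, time stands still between calls to the robot, and variables do not carry over. Pictures are saved under pics/ and viewed, at most 14 in all, crops included, and the job is handed in when it is done.

```bash
ls; mkdir -p pics; cat > h.py <<'E'
import numpy as np, cv2
from rig import robot
def K(n):
    i=robot.camera_info(n); f=192/np.tan(np.radians(i['vfov'])/2)
    return np.array([[f,0,i['cx']],[0,f,i['cy']],[0,0,1]]),np.array([i['k1'],0,0,0,0.]),i
def c2w(n):
    i=robot.camera_info(n)
    if 'view' in i: return np.linalg.inv(i['view'])
    T=np.eye(4);T[:3,:3]=robot.read_tcp_rot();T[:3,3]=robot.read_position()
    return T@np.array(i['T_tool_cam'])
def rays(n,px):
    k,d,_=K(n); p=cv2.undistortPoints(np.array(px,float).reshape(-1,1,2),k,d)[:,0]
    return np.c_[p,np.ones(len(p))]
def onplane(n,px,z,T=None):
    T=c2w(n) if T is None else T; r=rays(n,px)@T[:3,:3].T; o=T[:3,3]
    return o+r*((z-o[2])/r[:,2])[:,None]
def cloud(n,depth,T=None):
    T=c2w(n) if T is None else T
    v,u=np.mgrid[:384,:512]; r=rays(n,np.c_[u.ravel(),v.ravel()])*depth.reshape(-1,1)
    return (r@T[:3,:3].T+T[:3,3]).reshape(384,512,3)
def save(n,im,s=1.5): cv2.imwrite('pics/'+n,cv2.resize(im[...,::-1],None,fx=s,fy=s,interpolation=cv2.INTER_CUBIC))
E
python3 - <<'E'
from h import *
for n in('scene','top','wrist'):
    T=c2w(n);im,d=robot.grab_frame(n); save(n+'0.png',im); np.savez('pics/'+n+'0.npz',im=im,d=d,T=T)
    print(n,T.round(3).tolist(),K(n)[0].round(1).tolist(),K(n)[1][0],(d==0).mean())
E
```

```text
pics
scene [[0.759, -0.346, 0.551, -0.095], [-0.651, -0.421, 0.632, -0.662], [0.013, -0.838, -0.545, 0.649], [0.0, 0.0, 0.0, 1.0]] [[350.8, 0.0, 262.1], [0.0, 350.8, 188.6], [0.0, 0.0, 1.0]] -0.04437718608264902 0.033711751302083336
top [[0.007, -0.984, 0.178, 0.295], [-1.0, -0.012, -0.024, 0.01], [0.026, -0.178, -0.984, 1.06], [0.0, 0.0, 0.0, 1.0]] [[390.5, 0.0, 250.4], [0.0, 390.5, 189.0], [0.0, 0.0, 1.0]] 0.03814372794238104 0.003962198893229167
wrist [[-0.382, -0.886, -0.262, 0.329], [-0.924, 0.367, 0.107, 0.595], [0.002, 0.283, -0.959, 0.383], [0.0, 0.0, 0.0, 1.0]] [[313.4, 0.0, 255.8], [0.0, 313.4, 195.1], [0.0, 0.0, 1.0]] -0.012914207980255936 0.0040740966796875
```

View pics/scene0.png

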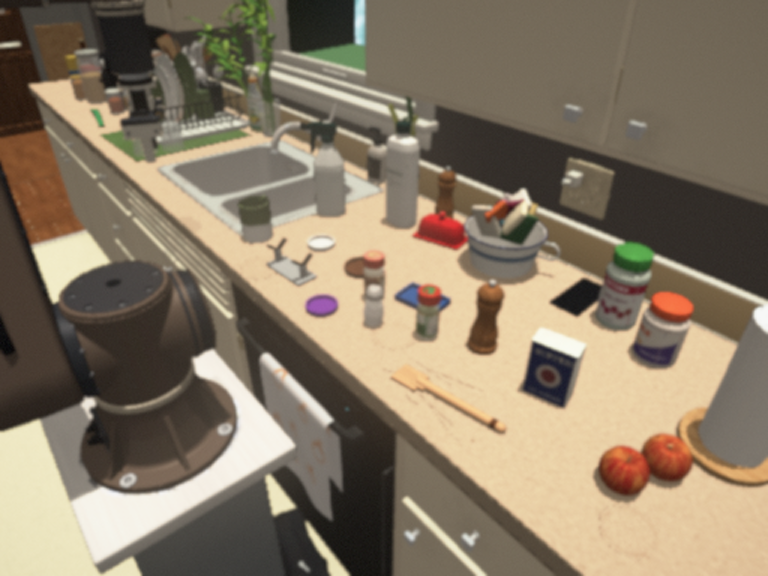

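View pics/top0.png

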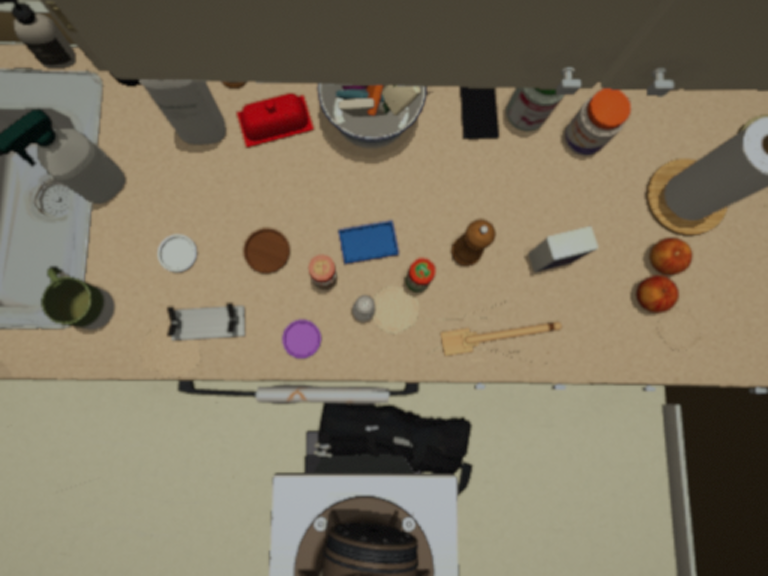

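The scene and top pictures agree. Positions below are in top-view 1.5x pixels.
- **Salt dish:** white candidate at (177,253), which I choose. The purple dish at (302,338) is a look-alike, and the pale disc at (395,310) is only a mark on the worktop.
- **Pepper mill:** the front one is at (480,235), which I choose. The one at the wall is at about (235,83).
- **Pepper dish:** dark brown, at (267,250).
- **Salt:** grey dome at (363,308). The red-lidded jars at (322,272) and (420,275) are not it.
- **Recipe box:** (565,250).
- **Blue tray:** (368,242).
- **Turner:** (500,338).
- **Stand:** (205,322).

```bash
python3 - <<'E'
from h import *
z=np.load('pics/top0.npz'); im,d,T=z['im'],z['d'],z['T']
P=cloud('top',d,T)
tab=P[300//1:302][:, 0:0] if 0 else P[225:235,260:285]
print('table z',np.median(tab[...,2]),tab[...,2].std())
save('topcrop.png',im[130:260,95:415],2.5)
seeds=dict(salt=(242,205),sdish=(118,169),pepper=(320,156),pdish=(178,167),box=(377,166),tray=(245,161),turner=(340,223),stand=(136,215),sa=(280,182),sb=(214,180),purple=(201,225))
m=((P[...,2]>0.0035)&(P[...,0]>.38)&(P[...,0]<.85)&(d>0)).astype(np.uint8)
n,L,st,ce=cv2.connectedComponentsWithStats(m,connectivity=4)
for k,(u,v) in seeds.items():
    w=L[v-4:v+5,u-4:u+5]; l=np.bincount(w[w>0]).argmax() if (w>0).any() else 0
    Q=P[L==l]; 
    print(k,l,len(Q),'min',Q.min(0).round(3),'max',Q.max(0).round(3),'rgb',np.median(im[L==l],0))
    zt=np.percentile(Q[:,2],97)
    tp=Q[Q[:,2]>zt-0.012]; r=cv2.minAreaRect(tp[:,:2].astype(np.float32)*1000)
    print('   top z',zt.round(3),'rect',np.round(r[0],1),np.round(r[1],1),round(r[2],1),'med',np.median(tp,0).round(3))
E
```

```text
table z -0.0005907181191979749 0.0017878256428089444
salt 1016 230 min [ 0.415 -0.014  0.004] max [0.466 0.025 0.094] rgb [129.  122.5 106. ]
   top z 0.09 rect [436.9   4.4] [30.7 30.8] 46.0 med [0.437 0.005 0.085]
sdish 727 417 min [0.504 0.313 0.004] max [0.572 0.381 0.017] rgb [171. 175. 169.]
   top z 0.015 rect [538.2 346.6] [68. 68.] 4.4 med [0.539 0.349 0.007]
pepper 655 605 min [ 0.522 -0.208  0.004] max [ 0.575 -0.155  0.152] rgb [90. 60. 30.]
   top z 0.145 rect [ 551.8 -185.5] [35.9 34.7] 0.2 med [ 0.551 -0.184  0.137]
pdish 694 625 min [0.504 0.142 0.004] max [0.589 0.229 0.018] rgb [92. 55. 29.]
   top z 0.015 rect [545.7 184.2] [84.4 83.6] 43.7 med [0.547 0.185 0.006]
box 699 858 min [ 0.512 -0.421  0.004] max [ 0.599 -0.297  0.12 ] rgb [168.  166.  151.5]
   top z 0.117 rect [ 540.6 -340.7] [40.3 80.7] 14.1 med [ 0.54  -0.34   0.114]
tray 654 721 min [ 0.523 -0.056  0.004] max [0.609 0.056 0.019] rgb [ 38.  82. 126.]
   top z 0.017 rect [564.1  -1.4] [ 67.  103.8] 10.9 med [ 0.564 -0.003  0.008]
turner 1174 519 min [ 0.38  -0.348  0.004] max [ 0.417 -0.134  0.02 ] rgb [166. 136.  91.]
   top z 0.018 rect [ 396.7 -241.2] [ 28.9 214.7] 3.7 med [ 0.396 -0.235  0.012]
stand 1055 1064 min [0.381 0.217 0.004] max [0.447 0.347 0.063] rgb [149. 148. 139.]
   top z 0.058 rect [411.9 284.4] [ 52.8 113.6] 4.5 med [0.417 0.241 0.054]
sa 826 362 min [ 0.47  -0.113  0.004] max [ 0.529 -0.068  0.11 ] rgb [129.  61.  40.]
   top z 0.108 rect [492.2 -90.5] [42.9 41.8] 46.1 med [ 0.492 -0.09   0.106]
sb 812 355 min [0.473 0.055 0.004] max [0.535 0.102 0.111] rgb [169. 115.  88.]
   top z 0.109 rect [494.9  77.3] [42.2 42.3] 51.0 med [0.494 0.077 0.106]
purple 1144 247 min [0.38  0.084 0.004] max [0.42  0.15  0.018] rgb [143.  88. 153.]
   top z 0.014 rect [400.1 117.1] [40.  66.6] 0.2 med [0.398 0.119 0.006]
```

View pics/topcrop.png

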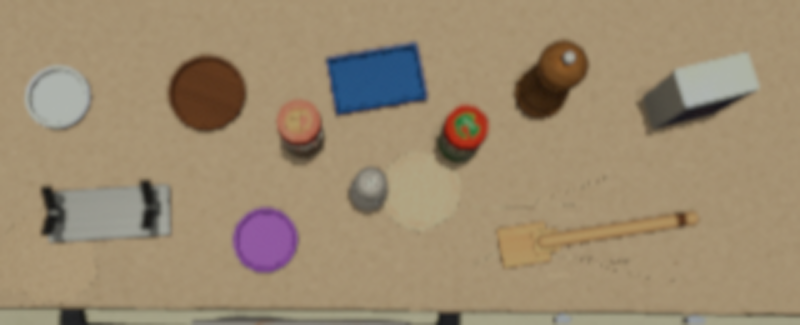

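The crop confirms the choices: white dish, dark brown dish, blue tray, front mill and salt, each with the right size and height. Next I refine the turner and stand, check the cabinets, and test IK for every pose.

```bash
cat >> h.py <<'E'
def R(a):
    a=np.radians(a); c,s=np.cos(a),np.sin(a)
    return np.array([[-s,c,0],[c,s,0],[0,0,-1.]])
E
python3 - <<'E'
from h import *
z=np.load('pics/top0.npz'); im,d,T=z['im'],z['d'],z['T']
P=cloud('top',d,T); X,Y,Z=P[...,0],P[...,1],P[...,2]
c=P[:55][d[:55]>0]; c=c[c[:,2]>.25]; print('cabinet min x,z',np.percentile(c,1,0),np.median(c,0))
hsv=cv2.cvtColor(im,cv2.COLOR_RGB2HSV)
# turner handle & blade
t=(X>.35)&(X<.44)&(Y<-.11)&(Y>-.37)&(Z>.005)&(Z<.03)
n,L,st,_=cv2.connectedComponentsWithStats(t.astype(np.uint8)); Q=P[L==1+st[1:,4].argmax()]
print('turner',Q.min(0),Q.max(0))
h=Q[Q[:,1]<-.2]; vx,vy,x0,y0=cv2.fitLine(h[:,:2].astype(np.float32),cv2.DIST_HUBER,0,1e-4,1e-4).ravel()
if vy<0:vx,vy=-vx,-vy
u=np.array([vx,vy]); s=(Q[:,:2]-[x0,y0])@u; o=np.array([x0,y0])
print('yaw',np.degrees(np.arctan2(-vx,vy)),'len',np.ptp(s),'mid from tail',o+u*(s.min()+.085),'from blade',o+u*(s.max()-.135),'z',np.median(h[:,2]))
# stand
m=(X>.37)&(X<.46)&(Y>.2)&(Y<.36)
cr=m&(Z>.045)
n,L,st,_=cv2.connectedComponentsWithStats(cr.astype(np.uint8))
for i in range(1,n):
    q=P[L==i]
    if len(q)>5: print('cradle',len(q),q.min(0).round(4),q.max(0).round(4),((q.min(0)+q.max(0))/2).round(4))
for lo,hi in((.225,.255),(.31,.345)):
  q=P[cr&(Y>lo-.01)&(Y<hi+.01)]; print('grp',cv2.minAreaRect((q[:,:2]*1000).astype(np.float32)))
pl=P[m&(Z>.004)&(Z<.014)]; print('plate',cv2.minAreaRect((pl[:,:2]*1000).astype(np.float32)))
for nm,p,a in [('salt',(.437,.0045,.042),0),('sdish',(.5382,.347,.047),0),('pep',(.5515,-.185,.105),0),('pd',(.546,.1845,.11),0),('box',(.5406,-.3407,.071),14),('tray',(.564,-.001,.076),11),('turn',(.397,-.26,.004),9),('st',(.412,.284,.047),4),('saltUp',(.437,.0045,.24),0),('boxUp',(.5406,-.34,.25),14)]:
  for b in(a,a-180):
    q=robot.ik(np.array(p),R(b)); print(nm,b,None if q is None else np.round(q,0))
E
```

```text
cabinet min x,z [ 0.65953906 -0.42742714  0.40123555] [ 0.66172183 -0.05182135  0.48866714]
turner [ 0.35558168 -0.34784376  0.00510793] [ 0.41689145 -0.13414382  0.02012511]
yaw 9.740476 len 0.21475258008290798 mid from tail [ 0.39704749 -0.2640194 ] from blade [ 0.39793527 -0.26919118] z 0.013577456678655953
cradle 49 [0.4171 0.2288 0.0451] [0.4421 0.2413 0.0631] [0.4296 0.2351 0.0541]
cradle 45 [0.4082 0.3301 0.0455] [0.4305 0.3423 0.0616] [0.4194 0.3362 0.0536]
cradle 32 [0.3899 0.2265 0.0453] [0.4095 0.2382 0.0627] [0.3997 0.2323 0.054 ]
cradle 40 [0.3817 0.3281 0.0453] [0.4035 0.3404 0.0612] [0.3926 0.3342 0.0532]
grp ((415.88641357421875, 233.4216766357422), (52.88807678222656, 12.12781047821045), 6.344118118286133)
grp ((406.2313232421875, 335.0234069824219), (49.45982360839844, 12.007848739624023), 4.134729862213135)
plate ((412.76495361328125, 283.4666748046875), (144.8047332763672, 86.9548568725586), 89.19388580322266)
salt 0 [ 27.  11. -42.   0. -37. 153.]
salt -180 [ 27.  11. -42.   0. -37. -27.]
sdish 0 [ 50.  26. -16.   0. -48. 130.]
sdish -180 [ 50.  26. -16.   0. -48. -50.]
pep 0 None
pep -180 [  1.  18. -20.   0. -52.  -1.]
pd 0 [ 38.  17. -21.   0. -52. 142.]
pd -180 [ 38.  17. -21.   0. -52. -38.]
box 14 [ -15.   25.  -15.    0.  -50. -151.]
box -166 [-15.  25. -15.   0. -50.  29.]
tray 11 [ 20.  18. -24.   0. -47. 171.]
tray -169 [ 20.  18. -24.   0. -47.  -9.]
turn 9 [  -9.   18.  -40.   -0.  -33. -162.]
turn -171 [ -9.  18. -40.   0. -33.  18.]
st 4 [ 57.  16. -34.   0. -40. 127.]
st -176 [ 57.  16. -34.   0. -40. -53.]
saltUp 0 [ 27.  -3. -26.   0. -67. 153.]
saltUp -180 [ 27.  -3. -26.   0. -67. -27.]
boxUp 14 [ -15.   16.   -2.    0.  -71. -151.]
boxUp -166 [-15.  16.  -2.   0. -71.  29.]
```

```bash
cat >> h.py <<'E'
def line(p,a=None,s=.22): robot.servo_line(np.array(p,float),ori=None if a is None else R(a),speed=s)
def st(m=''): print(m,'t',round(robot.read_t(),1),'p',np.round(robot.read_position(),4),'w',round(robot.read_grip_width()*88,1),'F',np.round(robot.read_force(),1),'ff',round(float(robot.read_finger_force()),1),flush=True)
E
python3 - <<'E'
from h import *
print(np.round(robot.camera_info('wrist')['T_tool_cam'],3).tolist())
p=(.437,.0045)
robot.goto(np.array([*p,.18]),R(-180)); st('above')
T=c2w('wrist'); im,d=robot.grab_frame('wrist'); save('w1.png',im,1); Q=cloud('wrist',d,T).reshape(-1,3)
k=(abs(Q[:,0]-p[0])<.035)&(abs(Q[:,1]-p[1])<.035)&(Q[:,2]>.05)&(Q[:,2]<.1); print('salt pts',k.sum(),cv2.minAreaRect((Q[k][:,:2]*1000).astype(np.float32)))
robot.move_gripper(.8)
line([*p,.08]); line([*p,.0425],s=.08); robot.move_gripper(0); st('grip')
line([*p,.19]); st('lift')
E
```

```text
[[-0.0, -0.959, -0.283, 0.076], [1.0, -0.0, 0.0, -0.001], [-0.0, -0.283, 0.959, -0.158], [0.0, 0.0, 0.0, 1.0]]
above t 2.5 p [0.4374 0.0051 0.1801] w 88.2 F [-0.6 -0.5 -0.3] ff 0.0
salt pts 1432 ((436.9145812988281, 5.07318115234375), (34.50400924682617, 34.046234130859375), 61.30286407470703)
grip t 5.0 p [0.4369 0.0045 0.0425] w 36.1 F [-1.   0.4  0.6] ff 29.6
lift t 5.8 p [0.4361 0.0043 0.1888] w 36.7 F [-0.5  0.1 -3. ] ff 29.4
```

```bash
python3 - <<'E'
from h import *
p=(.5385,.347)
line([*p,.19]); line([*p,.09]); line([*p,.0485],s=.05); st('low'); 
robot.move_gripper(.75); st('rel')
line([*p,.16]); robot.dwell(.2)
T=c2w('wrist'); im,d=robot.grab_frame('wrist'); save('w2.png',im,1); Q=cloud('wrist',d,T).reshape(-1,3)
k=(abs(Q[:,0]-p[0])<.04)&(abs(Q[:,1]-p[1])<.04)&(Q[:,2]>.05)&(Q[:,2]<.12); print('salt',k.sum(),cv2.minAreaRect((Q[k][:,:2]*1000).astype(np.float32)),np.percentile(Q[k][:,2],98))
k=(abs(Q[:,0]-p[0])<.05)&(abs(Q[:,1]-p[1])<.05)&(Q[:,2]>.008)&(Q[:,2]<.016); print('rim',cv2.minAreaRect((Q[k][:,:2]*1000).astype(np.float32)))
line([.46,.30,.2]); st()
E
```

```text
low t 9.1 p [0.5387 0.3472 0.0487] w 35.9 F [-0.2  0.4  0.1] ff 29.4
rel t 9.9 p [0.5385 0.347  0.0485] w 66.2 F [0.8 0.4 0.1] ff 0.0
salt 1846 ((537.5935668945312, 347.1910705566406), (35.98393249511719, 34.36949157714844), 29.140846252441406) 0.09415132445317875
rim ((537.6082763671875, 342.7652893066406), (60.048526763916016, 68.63317108154297), 86.9815444946289)
 t 11.4 p [0.4599 0.3001 0.2004] w 65.9 F [-0.   0.2 -0.2] ff 0.0
```

View pics/w2.png

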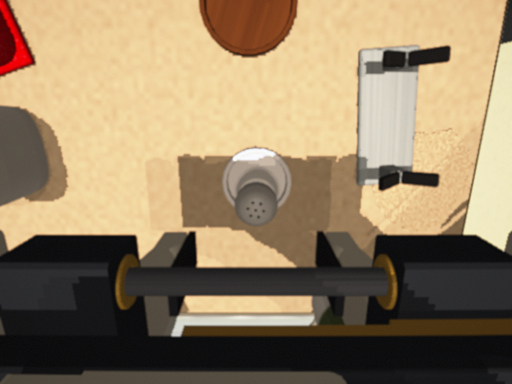

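Salt stands upright in the white dish, at pixel (255,185), with its top at 94 mm. Next is the pepper mill, closing along y so the gripper stays slim under the cabinets.

```bash
python3 - <<'E'
from h import *
p=(.5515,-.185)
robot.goto(np.array([.46,-.185,.2]),R(90)); st('near')
T=c2w('wrist'); im,d=robot.grab_frame('wrist'); Q=cloud('wrist',d,T).reshape(-1,3)
k=(abs(Q[:,0]-p[0])<.045)&(abs(Q[:,1]-p[1])<.045)&(Q[:,2]>.115)&(Q[:,2]<.155); print('pep',k.sum(),cv2.minAreaRect((Q[k][:,:2]*1000).astype(np.float32)),np.percentile(Q[k][:,2],98))
k=k&(Q[:,2]>.142);print('knob',np.median(Q[k],0))
line([*p,.2]); line([*p,.105],s=.12); robot.move_gripper(0); st('grip')
line([*p,.14]); st('lift'); line([.40,-.185,.14]); 
for q in [(.40,.1845,.16),(.546,.1845,.16),(.546,.1845,.13)]: line(q)
line([.546,.1845,.1112],s=.04); st('low')
robot.move_gripper(.75); st('rel'); line([.546,.1845,.2]); line([.45,.1845,.2]); robot.dwell(.2)
p=(.546,.1845)
T=c2w('wrist'); im,d=robot.grab_frame('wrist'); save('w3.png',im,1); Q=cloud('wrist',d,T).reshape(-1,3)
k=(abs(Q[:,0]-p[0])<.045)&(abs(Q[:,1]-p[1])<.045)&(Q[:,2]>.115)&(Q[:,2]<.165); print('pep',k.sum(),cv2.minAreaRect((Q[k][:,:2]*1000).astype(np.float32)),np.percentile(Q[k][:,2],98))
k=k&(Q[:,2]>.146);print('knob',np.median(Q[k],0),Q[k][:,2].max());st()
E
```

```text
near t 13.1 p [ 0.4605 -0.1844  0.1999] w 66.2 F [-0.3  0.6 -0.5] ff 0.0
pep 1478 ((551.6126098632812, -185.0349884033203), (49.591064453125, 32.61101531982422), 86.80575561523438) 0.14900164052324516
knob [ 0.54885008 -0.18580662  0.14738482]
grip t 15.2 p [ 0.5518 -0.185   0.1055] w 47.2 F [-0.4  1.2  3.7] ff 30.0
lift t 15.5 p [ 0.5522 -0.185   0.141 ] w 47.1 F [-0.6  0.6 -1.9] ff 30.0
low t 19.9 p [0.546  0.1844 0.1111] w 47.0 F [-0.4 -1.2 -1.3] ff 30.0
rel t 20.4 p [0.546  0.1845 0.1113] w 65.8 F [ 0.5  0.6 -0. ] ff 0.0
pep 1599 ((540.2736206054688, 183.89151000976562), (49.43727111816406, 30.864376068115234), 89.67156982421875) 0.14410961594963664
knob [0.54073068 0.18368106 0.14922908] 0.1508111361160304
 t 21.8 p [0.4504 0.1844 0.1995] w 65.7 F [-0.1  0.5 -0.3] ff 0.0
```

View pics/w3.png

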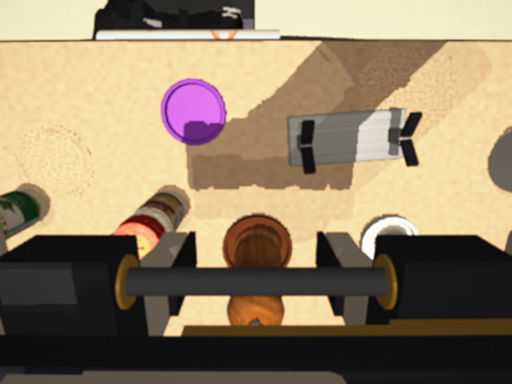

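The mill is in the brown dish at pixel (257,250), but the gripper hides its knob. I check it with the top camera.

```bash
python3 - <<'E'
from h import *
line([.42,.0,.2]); robot.dwell(.2)
T=c2w('top'); im,d=robot.grab_frame('top'); P=cloud('top',d,T); save('t3.png',im[120:260,80:260],3.5)
for nm,p,zz in(('salt',(.5385,.347),.07),('pep',(.546,.1845),.12)):
    Q=P.reshape(-1,3);k=(abs(Q[:,0]-p[0])<.05)&(abs(Q[:,1]-p[1])<.05)&(Q[:,2]>zz)&(Q[:,2]<.2)
    q=Q[k]; print(nm,k.sum(),cv2.minAreaRect((q[:,:2]*1000).astype(np.float32)),np.percentile(q[:,2],[50,90,98]))
    t=q[q[:,2]>q[:,2].max()-.012];print(t.mean(0),len(t))
st()
E
```

```text
salt 158 ((537.3613891601562, 346.1271667480469), (30.78041648864746, 32.37192916870117), 50.78067398071289) [0.08942869 0.09410681 0.09572432]
[0.53748002 0.34539937 0.09125388] 109
pep 179 ((553.7975463867188, 186.76361083984375), (30.44042205810547, 48.60147476196289), 33.629920959472656) [0.14089557 0.14982116 0.15504575]
[0.54664575 0.18306219 0.15193823] 23
 t 23.1 p [0.4201 0.0007 0.1999] w 66.3 F [-0.3 -0.1  1.4] ff 0.0
```

View pics/t3.png

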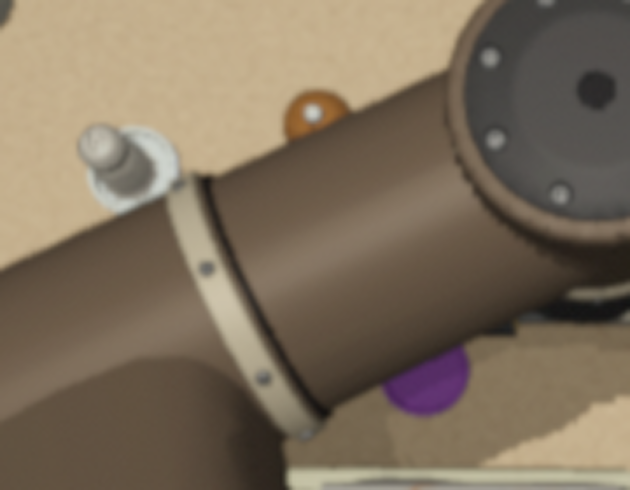

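```bash
python3 - <<'E'
from h import *
z=np.load('pics/top0.npz'); P=cloud('top',z['d'],z['T']).reshape(-1,3)
for lo,hi in((.02,.1),(.1,.2),(.2,.4)):
    k=(P[:,1]<-.39)&(P[:,1]>-.75)&(P[:,0]>.42)&(P[:,0]<.645)&(P[:,2]>lo)&(P[:,2]<hi); 
    q=P[k]; print(lo,k.sum(),(q.min(0),q.max(0),np.percentile(q[:,1],99)) if k.sum() else '')
E
```

```text
0.02 1587 (array([ 0.43474676, -0.6224346 ,  0.02045514]), array([ 0.64469614, -0.48317371,  0.09988974]), np.float64(-0.48581081869090526))
0.1 708 (array([ 0.60897063, -0.62557004,  0.10010637]), array([ 0.64490401, -0.55290607,  0.1998178 ]), np.float64(-0.5544339190554337))
0.2 424 (array([ 0.60992421, -0.60833849,  0.2000427 ]), array([ 0.6449636 , -0.55228927,  0.24510905]), np.float64(-0.5551262096289121))
```

```bash
python3 - <<'E'
from h import *
p=(.5406,-.3407)
robot.goto(np.array([.45,-.32,.2]),R(-166)); robot.move_gripper(1)
T=c2w('wrist'); im,d=robot.grab_frame('wrist'); save('w4.png',im,1); Q=cloud('wrist',d,T).reshape(-1,3)
k=(abs(Q[:,0]-p[0])<.06)&(abs(Q[:,1]-p[1])<.06)&(Q[:,2]>.108)&(Q[:,2]<.125); print('box',k.sum(),cv2.minAreaRect((Q[k][:,:2]*1000).astype(np.float32)))
line([*p,.16]); line([*p,.071],s=.12); robot.move_gripper(0); st('grip')
line([*p,.15],s=.15); st('lift')
E
```

```text
box 5280 ((540.23681640625, -340.23541259765625), (40.86821746826172, 78.30176544189453), 14.759255409240723)
grip t 28.2 p [ 0.5406 -0.3407  0.071 ] w 39.9 F [ 0.2 -0.4  1.2] ff 29.9
lift t 28.9 p [ 0.5399 -0.3403  0.149 ] w 39.5 F [-0.4  0.1 -2.6] ff 29.9
```

```bash
python3 - <<'E'
from h import *
line([.41,-.34,.15]); line([.41,-.003,.15],-169.1); line([.41,-.003,.105]); line([.564,-.0015,.105],s=.15)
line([.564,-.0015,.0772],s=.05); st('low'); robot.move_gripper(.7); st('rel')
line([.564,-.0015,.145],s=.15); line([.42,-.0015,.16]); 
robot.goto(np.array([.397,-.265,.16]),R(-171)); robot.move_gripper(.6);robot.dwell(.1)
T=c2w('wrist'); im,d=robot.grab_frame('wrist'); save('w5.png',im,1); np.savez('pics/w5.npz',im=im,d=d,T=T)
T2=c2w('top'); im,d=robot.grab_frame('top'); P=cloud('top',d,T2); save('t5.png',im[110:250,80:400],2.4)
q=P.reshape(-1,3); k=(abs(q[:,0]-.564)<.06)&(abs(q[:,1])<.06)&(q[:,2]>.108)&(q[:,2]<.14); print('box',k.sum(),cv2.minAreaRect((q[k][:,:2]*1000).astype(np.float32)),np.median(q[k],0)); st()
E
```

```text
low t 33.6 p [ 0.564  -0.0015  0.077 ] w 39.9 F [-0.  -0.3 -1.8] ff 29.9
rel t 34.2 p [ 0.5641 -0.0015  0.0773] w 61.7 F [-0.3  0.8  0.9] ff 0.0
box 383 ((563.2591552734375, 3.78424072265625), (41.141502380371094, 65.4413833618164), 12.456968307495117) [0.56297145 0.00843373 0.11950881]
 t 37.3 p [ 0.397  -0.2649  0.16  ] w 53.1 F [-0.   0.2 -0.5] ff 0.0
```

View pics/w5.png

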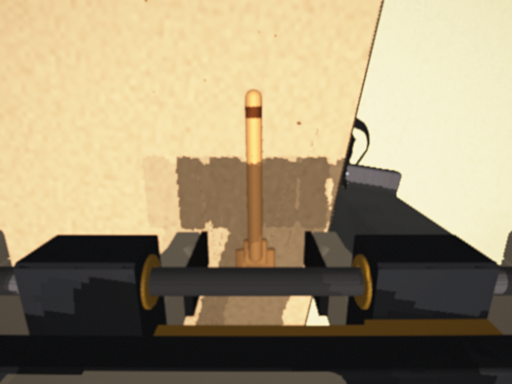

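View pics/t5.png

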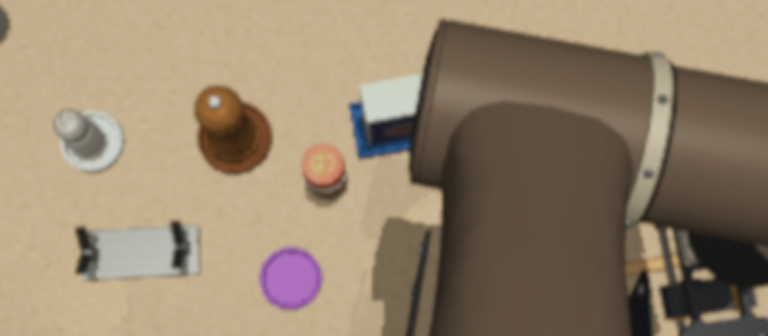

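Box is seated in the tray (top at 120 mm), salt and mill stand upright, and the handle runs straight down the gripper's centre line (tail at pixel (254,90)). I measure the handle from that view.

```bash
python3 - <<'E'
from h import *
z=np.load('pics/w5.npz'); T=z['T']
im=z['im'];hsv=cv2.cvtColor(im,cv2.COLOR_RGB2HSV)
q=onplane('wrist',[[254,89],[254,228],[254,112],[246,200],[262,200],[246,140],[262,140]],.008,T); print(q.round(4))
P=cloud('wrist',z['d'],T).reshape(-1,3); k=(P[:,2]>.006)&(P[:,2]<.03)&(abs(P[:,0]-.4)<.05)&(P[:,1]<-.23)&(P[:,1]>-.38)
h=P[k]; v=cv2.fitLine(h[:,:2].astype(np.float32),cv2.DIST_HUBER,0,1e-4,1e-4).ravel(); v*= [np.sign(v[1])]*2+[1,1]; u=v[:2];o=v[2:]
s=(h[:,:2]-o)@u; print(len(h),'yaw',np.degrees(np.arctan2(-u[0],u[1])),'tail',o+u*s.min(),'mid',o+u*(s.min()+.085),np.median(h[:,2]))
P=P[(P[:,2]>.004)&(P[:,2]<.02)&(abs(P[:,0]-.39)<.06)&(P[:,1]<-.11)];print(P.min(0),P.max(0))
E
```

```text
[[ 0.413  -0.3516  0.008 ]
 [ 0.3912 -0.213   0.008 ]
 [ 0.4098 -0.3309  0.008 ]
 [ 0.4043 -0.2425  0.008 ]
 [ 0.3879 -0.2451  0.008 ]
 [ 0.4134 -0.3035  0.008 ]
 [ 0.3979 -0.3059  0.008 ]]
1999 yaw 9.542447 tail [ 0.41414278 -0.35136106] mid [ 0.40005163 -0.26753719] 0.014367014399327194
[ 0.36201349 -0.35155485  0.00417832] [ 0.42049084 -0.16378871  0.0173822 ]
```

```bash
python3 - <<'E'
from h import *
Tt=np.eye(4);Tt[:3,:3]=R(90);Tt[:3,3]=[.4504,.1844,.1995]
T=Tt@np.array(robot.camera_info('wrist')['T_tool_cam'])
q=onplane('wrist',[[308,123],[309,172],[418,114],[414,163]],.060,T); print(q.round(4),q.mean(0),np.degrees(np.arctan2(-(q[2:].mean(0)-q[:2].mean(0))[0],.1)))
p=(.3992,-.267); a=-170.5
line([*p,.05],a); line([*p,.004],s=.08); st('down'); robot.move_gripper(0); st('grip'); line([*p,.15],s=.12); st('lift')
T2=c2w('wrist'); im,d=robot.grab_frame('wrist'); P=cloud('wrist',d,T2).reshape(-1,3)
k=(P[:,2]>.1)&(P[:,2]<.2)&(P[:,1]<p[1]-.025)&(P[:,1]>p[1]-.09)&(abs(P[:,0]-.41)<.04); h=P[k]
if len(h)>20: v=cv2.fitLine(h.astype(np.float32),cv2.DIST_HUBER,0,1e-4,1e-4).ravel(); print(len(h),'dir',v[:3],'at',v[3:], h[:,1].min())
E
```

```text
[[0.3926 0.2324 0.06  ]
 [0.439  0.2356 0.06  ]
 [0.3843 0.3337 0.06  ]
 [0.4301 0.3364 0.06  ]] [0.41147868 0.28450911 0.06      ] 4.9186096467408165
down t 38.7 p [ 0.3996 -0.2671  0.0045] w 52.8 F [0.  0.6 0.2] ff 0.0
grip t 39.4 p [ 0.3992 -0.267   0.0041] w 15.4 F [0.1 0.1 1.9] ff 30.0
lift t 40.7 p [ 0.3987 -0.2668  0.1493] w 14.7 F [ 0.1  0.2 -0.1] ff 30.0
4059 dir [-0.15398923  0.9879728   0.01403613] at [ 0.40844482 -0.32234532  0.15926705] -0.3513605703915082
```

```bash
python3 - <<'E'
from h import *
p=(.4113,.2843)
line([.41,0,.15],-174.9); line([*p,.15]); line([*p,.085]); line([*p,.0495],s=.04); st('low')
robot.move_gripper(.5); st('rel'); line([*p,.15],s=.15); line([.45,.1,.22]); robot.goto(np.array([.46,-.12,.25]),R(-175)); robot.dwell(.3)
T=c2w('top'); im,d=robot.grab_frame('top'); P=cloud('top',d,T); save('t6.png',im[110:250,70:300],3.3)
q=P.reshape(-1,3)
k=(q[:,1]>.21)&(q[:,1]<.36)&(abs(q[:,0]-.411)<.012)&(q[:,2]>.05)&(q[:,2]<.075); h=q[k]; v=cv2.fitLine(h.astype(np.float32),cv2.DIST_HUBER,0,1e-4,1e-4).ravel();print(k.sum(),v)
k=(q[:,1]>.15)&(q[:,1]<.5)&(abs(q[:,0]-.405)<.04)&(q[:,2]>.035)&(q[:,2]<.08);print('y',q[k][:,1].min(),q[k][:,1].max()); st()
E
```

```text
low t 45.1 p [0.4114 0.2844 0.0496] w 15.1 F [ 0.2  0.7 -0.6] ff 30.0
rel t 45.8 p [0.4113 0.2843 0.0495] w 44.1 F [ 0.7 -0.3 -0.2] ff 0.0
292 [-0.04853713  0.99880904  0.00496933  0.40830564  0.31144655  0.05880524]
y 0.24399133791652602 0.4914140140412459
 t 48.9 p [ 0.4601 -0.1193  0.2499] w 44.2 F [-0.3 -0.7 -0.3] ff 0.0
```

View pics/t6.png

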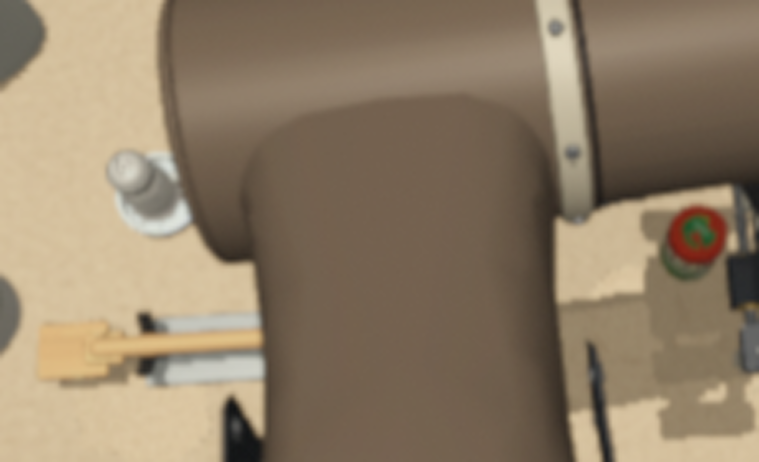

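The blade-side view shows the turner level at 51 mm. I move the arm clear for one full check.

```bash
python3 - <<'E'
from h import *
robot.goto(np.array([.40,-.42,.3]),R(-175)); robot.dwell(.2)
T=c2w('top'); im,d=robot.grab_frame('top'); P=cloud('top',d,T); save('t7.png',im[110:260,60:360],2.6)
q=P.reshape(-1,3)
def win(x,y,r,z0,z1): return q[(abs(q[:,0]-x)<r)&(abs(q[:,1]-y)<r)&(q[:,2]>z0)&(q[:,2]<z1)]
for n,x,y,z0,z1 in(('salt',.538,.347,.075,.11),('knob',.546,.184,.142,.17),('box',.564,0,.11,.13),('sa',.492,-.09,.1,.12),('sb',.495,.077,.1,.12)):
    w=win(x,y,.05,z0,z1); r=cv2.minAreaRect((w[:,:2]*1000).astype(np.float32)); print(n,np.round(r[0],1),np.round(r[1],1),round(r[2],1),np.percentile(w[:,2],95).round(4))
hsv=cv2.cvtColor(im,cv2.COLOR_RGB2HSV)
k=((hsv[...,1]>85)&(hsv[...,0]<25)&(P[...,2]>.035)&(P[...,2]<.075)&(P[...,0]<.46)&(P[...,1]>.16)&(P[...,1]<.45)).reshape(-1); t=q[k]
h=t[t[:,1]<.34]; v=cv2.fitLine(h[:,:2].astype(np.float32),cv2.DIST_HUBER,0,1e-4,1e-4).ravel();u=v[:2]*np.sign(v[1]);o=v[2:];s=(t[:,:2]-o)@u
print(len(t),'yaw',np.degrees(np.arctan2(-u[0],u[1])),'mid tail',o+u*(s.min()+.085),'mid blade',o+u*(s.max()-.135)); st()
E
```

```text
salt [537.5 346.1] [29.1 32.7] 57.7 0.0944
knob [546.  182.9] [27.4 26.5] 22.0 0.1553
box [564.8  -2.3] [41.4 77.5] 12.0 0.1227
sa [492.5 -90.7] [41.9 42.7] 71.5 0.1087
sb [513.3  66.9] [42.9 84.5] 60.5 0.1092
782 yaw 4.0868616 mid tail [0.41029607 0.28139816] mid blade [0.41035718 0.28054277]
 t 50.3 p [ 0.4006 -0.4191  0.3001] w 44.1 F [ 0.8 -0.4  0.1] ff 0.0
```

View pics/t7.png

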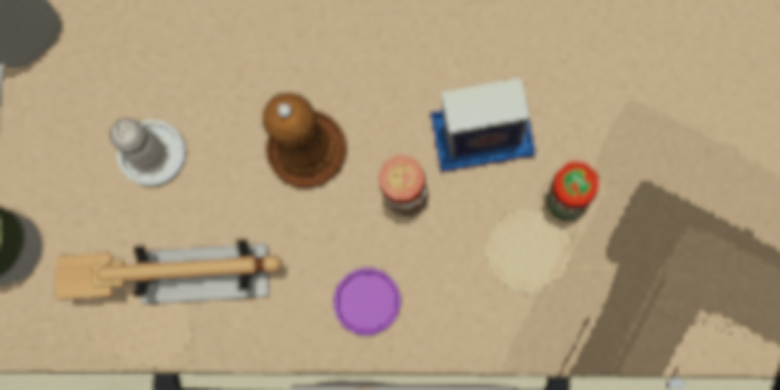

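Everything is in place: salt (145,150), mill (300,145), box (485,125) and turner across both cradles (160,270). Jar a measures as unmoved. Jar b's window also caught the box, but the picture shows it standing where it was.

```bash
python3 -c "
from rig import robot
print(robot.job_done())"
```

```text
the job is handed in; nothing more can be done
None
```

I handed the job in at about 50 s: in the last top view the salt shaker, front pepper mill and recipe box stand upright in their own holders, the turner lies in both cradles, and both spice jars stand where they were; the judge's verdict was not shown.

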